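# Key in an end-play tester and set its knurled cap a quarter turn off the stop

## Task

Start the end-play test on the key panel by pressing the white key, then the yellow key, then the red key, one at a time, each fully down and let up again before the next. Then screw the knurled cap on the blue tester clockwise until it bottoms out, back it off a quarter turn, and finish holding it there: the gripper stays closed on the cap at the end, without letting go. Leave the other things on the worktop where they are.

Things in the scene. Friction and masses are not known exactly. Their poses are not given: they have to be found in the camera images.
- board: grey-topped build board lying on the worktop, 280 x 500 mm, 42 mm thick (its top is at z = 0.042); the tester and the key panel stand on it. Origin: centre of its underside; does not move
- tester: end-play tester, fixed: blue block 110 x 110 mm, top 38 mm above the board, with an upright threaded stud in its middle; round the stud a 66 mm aluminium dial flange (top 44 mm) and a 37 mm steel seat (top 50 mm). Origin: centre of its underside, on the stud's axis; z up. Red bar mark on its top on the -x side, green bar mark on the -y side
- cap_grip (a point): knurled round aluminium cap on the stud, 40 mm across (grip along any level direction), 36 mm high, a white index line on top from axis to rim. This point is on the axis, 12 mm below its top. Bottomed out: underside 51, this point 75, top 87 mm above the board; rises 1.5 mm per rad of unscrewing. Already started on the thread; stays where it is left (friction about 0.08 N m)
- cap (a joint): angle of the cap in rad, 0 = bottomed out on its stop (index line toward the red mark), growing as it is unscrewed, counterclockwise seen from above; 1.571 = a quarter turn off the stop (index line toward the green mark). It starts between 2.1 and 2.8, and the stop at 0 is firm
- red_mark (a point): middle of the red bar mark on the tester's top, 43 mm from the stud axis: the cap's index line points to it when the cap is bottomed out
- green_mark (a point): middle of the green bar mark on the tester's top, 43 mm from the stud axis: the index line points to it when the cap is a quarter turn off the stop
- panel: the tester's key panel, fixed in the episode: grey and black slab 90 x 170 mm, top 28 mm above the board, long side along its own y; three keys stand in a row along its y, 50 mm apart, their colours in any order. Origin: centre of its underside
- white_key_top (a point): white round spring push key, 26 mm across, standing 10 mm proud of a black 42 mm housing on the key panel; this point is the centre of its top face, 50 mm above the board
- yellow_key_top (a point): yellow round spring push key, 26 mm across, standing 10 mm proud of a black 42 mm housing on the key panel; this point is the centre of its top face, 50 mm above the board
- red_key_top (a point): red round spring push key, 26 mm across, standing 10 mm proud of a black 42 mm housing on the key panel; this point is the centre of its top face, 50 mm above the board
- white_key (a joint): travel of the white key: 0 released, 0.006 m fully down (about 5 N); it springs back
- yellow_key (a joint): travel of the yellow key: 0 released, 0.006 m fully down (about 5 N); it springs back
- red_key (a joint): travel of the red key: 0 released, 0.006 m fully down (about 5 N); it springs back
- solder_spool: bystander: spool of solder wire, 54 mm across, 50 mm high
- bnc_adapter: bystander: small metal coax adapter, 15 x 32 x 15 mm, on the back of the board
- fuse_holder: bystander: black fuse holder, 22 x 50 x 18 mm
- capacitor: bystander: dark blue capacitor can, 17 mm across, 31 mm high, standing upright
- side_cutters: bystander: side cutters with teal handles, 52 x 125 x 10 mm, lying flat near the front edge
- heat_sink: bystander: light finned heat sink, 24 x 30 x 18 mm, near the front edge
- screwdriver: bystander: small cyan screwdriver, 129 mm long, 10 mm thick, lying near the front edge

How it is judged:
By the outcome, as a careful person would: the job done as asked, in the order asked, and still so for the second after the job is handed in, while the arm keeps its last pose, push and grip.
It also fails if it takes over 72 s, if anything falls off the work surface, if the arm or the gripper's body presses on something with over 40 N, if the wrist force passes 120 N, or if a joint passes its speed limit or range.

## Robot

A 6-joint arm with a two-finger parallel gripper is mounted at the origin on a cart in front of the work surface, level with it; the furniture and walls round the work are solid. World frame = base frame: x ahead of the robot, y to its left, z up, the work surface at z = 0. Lengths are in mm, angles in rad, forces in N, time in s.
With the tool pointing down it reaches from about 300 to 775 mm from the base axis. Payload 14.6 kg.
Tool frame: the origin (TCP) lies between the finger pads; the fingertips stand 19 mm ahead of it and the grasp point (between the pads) is the TCP; z points along the fingers, y is the line along which they close (so a half turn about z gives the same grasp; the last joint's range is limited). The gripper opens to 94 mm and grips with 3 to 60 N. Pads are 16 mm wide; open, the fingers measure 119 mm over their backs; the gripper's body (75 mm by 177 mm) begins 78 mm behind the grasp point.
Start: joints at [1.281, 0.3, 1.521, -0, 1.321, -0.067], TCP at [121.527, 536.396, 191.046] pointing down, gripper open.
Joint ranges: [-3.03, 3.03], [-0.79, 2.21], [0.23, 2.52], [-1.04, 4.18], [0, 3.07], [-2.55, 2.55]. Speed limits (rad/s): [2.22, 2.22, 2.57, 3.14, 3.14, 3.14].

## Interface

Orientations are given as [roll, pitch, yaw] about the fixed x, y, z axes, in that order (R = Rz(yaw) Ry(pitch) Rx(roll)).
In Python, from cell import monitor, imaging, job, find_in, trace gives the robot as it stands. The module is installed in compiled form; this text tells all that it offers.
- The arm moves only by the tool arm_command, never from a script. Its argument "steps" is a list of rows, each a list of 5 numbers: the opening, from 0 (shut) to 1 (fully open), then the shift along the tool's x, y, z in mm, then the turn about the tool's z in degrees. In form: [[gripper, dx, dy, dz, turn], ...]. A call has 1 to 20 rows; each row is the pose to reach, as a shift and turn from the pose commanded when the call began, along the tool's axes at that moment; what a row does not reach only later rows make up. A row lasts 1/8 s, in which the tool goes at most 62.5 mm and 10.7 degrees, less where a joint would pass 70% of its speed; a pose out of reach is approached as far as the arm can. A call with a gripper value outside its range is refused whole. The fingers move at their own pace and stop on an object; "force" is the grip in N (left out, the last holds). Time passes only in rows, so rows that repeat a pose let the fingers close. It gives the time, the measured TCP pose, the force, the opening and the grip force at its end, in the units of the state.
- monitor.read_state(): the state, without advancing time (a new reading comes with each control period).
- imaging.camera(name): name is "scene" or "side" or "wrist"; returns a dict with "img" (420x560x3 uint8, red, green, blue), "mtx" (3x3 intrinsics, pixels), "view" (4x4, takes a point from world to camera coordinates). Camera axes: x right, y down, z forward; pixel columns grow to the right and rows downward; lengths in mm; the calibration is good to about 2 mm. The wrist camera is an equidistant fisheye: a pixel r from the principal point sees the ray r / f radians off the axis. A picture is of the moment at which its call begins. There is no depth.
- job.sign_off(): hands the job in; it is judged then, once.
Trained networks look in a picture, given as the dict that the camera call returned (one of the last four; its "shot" number tells which), for a name from the list of things; names that differ only in an ending like _2 or _b are one class to them, and where a whole thing is asked for, a point or a joint stands for the part that bears it (a point fixed in the world has none). Each returns a list of dicts, best first, with "p" (0 to 1); they miss things now and then, are a little off and sometimes report something else, mostly with a low value. They report only what shows in the picture. A call takes as long as a camera call.
- find_in(picture, target): "rect" ([centre column, centre row, width, height] in pixels, round what is visible of it).
- trace(picture, target): "region" (420x560 bool, what is visible of it) and "rect" ([centre column, centre row, width, height] in pixels, round what is visible of it).
The state is a dict: "clock": time; "joints": joint angles; "qd": joint speeds; "effort": joint torques, N m; "eef_pos": TCP position; "eef_rot": TCP orientation; "wrist_force": force on the tool from outside, world axes, zero at the start; "moment": the same for the moment, N m; "finger_gap": finger opening in mm; "finger_force": force on a finger pad.
Only numpy, scipy, OpenCV 4.12 (cv2) and the standard library are available. Lean on these libraries where they do the work, as an engineer would, in place of code of your own. Each camera call takes 0.05 s, during which the arm holds its last target. There are 200 camera calls.

## Working session

There is one attempt and no reset: what is moved stays moved. The work goes in short steps, Python scripts to look and compute and a tool call to move; the robot and the scene stay as the last step left them, time stands still between calls to the robot, and variables do not carry over. Pictures are saved under pics/ and viewed, at most 10 in all, crops included, and the job is handed in when it is done.

Besides the shell and the picture viewer there is one more tool, called after "Call:" as name([rows], argument=value, ...), one row to a line, values as JSON. arm_command: Moves the arm, as the interface text tells. Its arguments: {"type":"object","properties":{"steps":{"type":"array","items":{"type":"array","items":{"type":"number"}}},"force":{"type":"number"}},"required":["steps"]}

```bash
mkdir -p pics; cat > h.py <<'E'
import numpy as np, cv2
from scipy.optimize import least_squares
from cell import monitor, imaging, job, find_in, trace
def ray(c,u,v,fish=False):
    K=np.array(c["mtx"]);V=np.array(c["view"])
    x=(u-K[0,2])/K[0,0];y=(v-K[1,2])/K[1,1]
    if fish:
        r=np.hypot(x,y)+1e-12; d=np.array([x/r*np.sin(r),y/r*np.sin(r),np.cos(r)])
    else: d=np.array([x,y,1.])
    R=V[:3,:3];return -R.T@V[:3,3],R.T@d
def onz(c,u,v,z,fish=False):
    o,d=ray(c,u,v,fish);return o+d*(z-o[2])/d[2]
def save(c,n,box=None,s=1):
    i=c["img"][:,:,::-1]
    if box: i=i[box[1]:box[3],box[0]:box[2]]
    cv2.imwrite(f"pics/{n}.png",cv2.resize(np.ascontiguousarray(i),None,fx=s,fy=s,interpolation=cv2.INTER_CUBIC))
E
python3 - <<'E'
from h import *
s=monitor.read_state();print(s)
ims=[]
for n in("scene","side","wrist"):
    c=imaging.camera(n);ims.append(c["img"])
    for t,z in(("white_key_top",92),("yellow_key_top",92),("red_key_top",92),("cap_grip",111),("tester",80),("panel",70)):
        f=find_in(c,t)
        for q in f[:2]:
            u,v=q["rect"][:2];print(n,t,round(q["p"],2),np.round(q["rect"]),np.round(onz(c,u,v,z,n=="wrist")))
    print(np.round(c["mtx"],1).tolist())
a=np.hstack(ims[:2]);cv2.imwrite("pics/a.png",cv2.resize(a,(800,300))[:,:,::-1])
cv2.imwrite("pics/w.png",ims[2][:,:,::-1])
E
```

```text
{'clock': 0.0, 'joints': array([ 1.28140273e+00,  3.00511583e-01,  1.52155906e+00,  8.16515848e-06,
        1.32069567e+00, -6.66087252e-02]), 'qd': array([-0.00020574,  0.00066297, -0.00089497, -0.00208616, -0.00016777,
        0.00200952]), 'effort': array([-3.65784181e-03, -5.31797254e+01, -3.52743888e+01,  7.06721703e-02,
        2.42871634e-02,  1.84582700e-05]), 'eef_pos': array([121.44866944, 536.14659468, 190.47345025]), 'eef_rot': array([-3.14042213e+00, -8.60089746e-05,  2.91880571e+00]), 'wrist_force': array([-0.56719485,  0.13297361, -0.15941559]), 'moment': array([ 0.01528509, -0.0080258 , -0.02338755]), 'finger_force': 0.0, 'finger_gap': 94.00559633283923}
scene yellow_key_top 0.37 [211. 192.  15.  10.] [509.  74.  92.]
scene red_key_top 0.59 [240. 204.   9.   5.] [516. -35.  92.]
scene red_key_top 0.5 [281. 250. 230. 121.] [ 425. -268.   92.]
scene cap_grip 0.67 [328. 220.  22.  22.] [ 568. -266.  111.]
scene tester 0.94 [328. 236.  65.  60.] [ 558. -279.   80.]
scene panel 0.65 [327. 236.  68.  55.] [ 570. -266.   70.]
scene panel 0.62 [227. 213.  71.  32.] [489. -15.
[... 153 characters left out ...]
 [265. 259. 213. 181.] [512.  48.  92.]
side yellow_key_top 0.52 [255. 271.  13.  12.] [513.  84.  92.]
side yellow_key_top 0.24 [297. 181.  55.  51.] [ 564. -243.   92.]
side red_key_top 0.67 [274. 239.  10.   7.] [521. -14.  92.]
side red_key_top 0.57 [266. 256. 210. 183.] [513.  40.  92.]
side cap_grip 0.9 [301. 167.  18.  24.] [ 567. -274.  111.]
side tester 0.71 [297. 181.  57.  50.] [ 570. -264.   80.]
side tester 0.49 [233. 215.   5.  16.] [637. -70.  80.]
side panel 0.69 [262. 272.  76.  72.] [513.  58.  70.]
side panel 0.67 [300. 167.  20.  24.] [ 595. -352.   70.]
[[452.3, 0.0, 280.4], [0.0, 452.3, 203.9], [0.0, 0.0, 1.0]]
[[325.2, 0.0, 281.1], [0.0, 325.2, 211.9], [0.0, 0.0, 1.0]]
```

View pics/a.png

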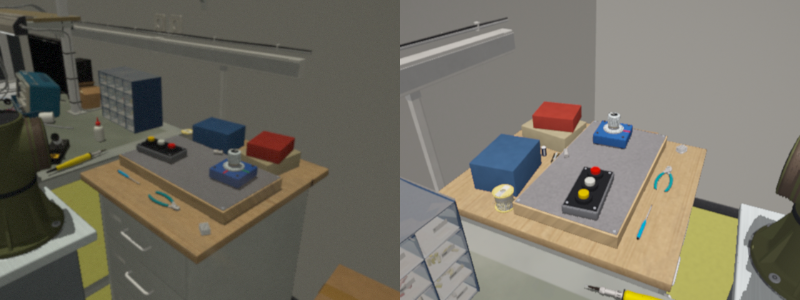

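View pics/w.png

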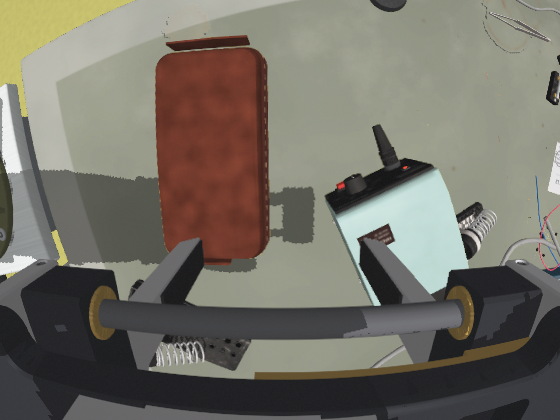

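The scene view shows the panel at about (228,213) with yellow, white and red from left to right, and the tester at about (328,236). The wrist camera still looks at the neighbouring bench. I'll move over the white key, close the fingers and look again.

Call:
arm_command([
  [0,-496,-406,0,0],
  [0,-496,-406,0,0],
  [0,-496,-406,0,0],
  [0,-496,-406,0,0],
  [0,-496,-406,0,0],
  [0,-496,-406,0,0],
  [0,-496,-406,0,0],
  [0,-496,-406,0,0],
  [0,-496,-406,0,0],
  [0,-496,-406,0,0],
  [0,-496,-406,0,0],
  [0,-496,-406,0,0],
  [0,-496,-406,0,0],
  [0,-496,-406,0,0],
  [0,-496,-406,0,0],
  [0,-496,-406,0,0],
], force=20)

```text
clock: 3.05
eef_pos: [515.5, 31.2, 191.2]
eef_rot: [3.142, 0.0, 2.919]
wrist_force: [0.3, 0.9, -0.1]
finger_gap: 1.1
finger_force: 0.0
```

```bash
python3 - <<'E'
from h import *
s=monitor.read_state();print(s["clock"],s["eef_pos"],s["eef_rot"],s["joints"],s["finger_gap"])
C={n:imaging.camera(n) for n in("wrist","scene","side")}
for n in C:
    c=C[n]
    for t,z in(("white_key_top",92),("yellow_key_top",92),("red_key_top",92),("cap_grip",129)):
        for q in trace(c,t)[:2]:
            if q["p"]<.3: continue
            v,u=np.nonzero(q["region"]);u=u.mean();v=v.mean();print(n,t,round(q["p"],2),np.round(q["rect"]),round(u),round(v),np.round(onz(c,u,v,z,n=="wrist")))
save(C["wrist"],"w2",None,1.4)
E
```

```text
3.05 [515.46571217  31.16159699 191.1734235 ] [3.14151361e+00 2.42061747e-04 2.91929222e+00] [-1.05686389e-02  2.24798262e-01  1.61537437e+00  2.73944592e-05
  1.30116675e+00 -1.35907184e+00] 1.0534396197739913
wrist white_key_top 0.56 [283. 213.  27.  29.] 279 211 [517.  29.  92.]
wrist yellow_key_top 0.6 [327. 193.  26.  25.] 329 193 [511.  77.  92.]
wrist red_key_top 0.84 [230. 229.  28.  32.] 230 228 [523. -20.  92.]
scene yellow_key_top 0.34 [229. 284.  44.  22.] 232 282 [ 277. -291.   92.]
scene cap_grip 0.85 [328. 220.  16.  17.] 328 219 [ 540. -288.  129.]
side white_key_top 0.47 [266. 255.  13.   8.] 266 253 [517.  32.  92.]
side yellow_key_top 0.67 [257. 271.  14.  15.] 257 271 [510.  83.  92.]
side red_key_top 0.68 [274. 237.   9.  12.] 273 238 [524. -15.  92.]
side cap_grip 0.86 [300. 168.  21.  20.] 299 167 [ 560. -242.  129.]
```

View pics/w2.png

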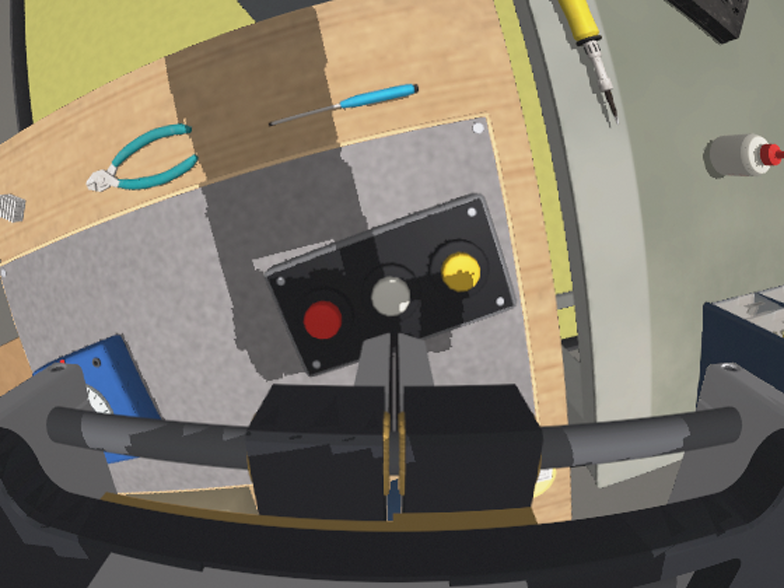

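The wrist view shows red, white and yellow at about (322,320), (390,297) and (461,272), which agrees with the networks. I'll press white, watching the force.

Call:
arm_command([
  [0,-1,-1,40,0],
  [0,-1,-1,70,0],
  [0,-1,-1,80,0],
  [0,-1,-1,83,0],
  [0,-1,-1,85,0],
  [0,-1,-1,87,0],
  [0,-1,-1,88,0],
  [0,-1,-1,88,0],
  [0,-1,-1,88,0],
])

```text
clock: 4.92
eef_pos: [516.4, 29.6, 103.2]
eef_rot: [3.142, 0.0, 2.919]
wrist_force: [0.9, 1.0, -0.4]
finger_gap: 0.1
finger_force: 0.0
```

Call:
arm_command([
  [0,0,0,1,0],
  [0,0,0,2,0],
  [0,0,0,2,0],
])

```text
clock: 5.3
eef_pos: [516.3, 29.7, 100.9]
eef_rot: [-3.142, -0.0, 2.919]
wrist_force: [-0.6, -0.2, 0.8]
finger_gap: 0.8
finger_force: 0.0
```

```bash
python3 - <<'E'
from h import *
s=monitor.read_state();print(s["eef_pos"],s["wrist_force"],s["moment"],s["effort"])
c=imaging.camera("wrist")
a=cv2.resize(c["img"][100:340,130:430],None,fx=1.3,fy=1.3)
c=imaging.camera("side");print(a.shape)
b=cv2.resize(c["img"][210:300,210:320],(390,312),interpolation=2)
cv2.imwrite("pics/p.png",np.hstack([a,b])[:,:,::-1])
E
```

```text
[516.26761153  29.65423257 100.9358851 ] [-0.63143135 -0.23108853  0.84135804] [0.00742117 0.02163655 0.01620622] [ 1.47330153e-03 -5.08476448e+01 -3.16783834e+01 -2.09037421e-04
  5.26457489e-02  3.90772402e-05]
(312, 390, 3)
```

View pics/p.png

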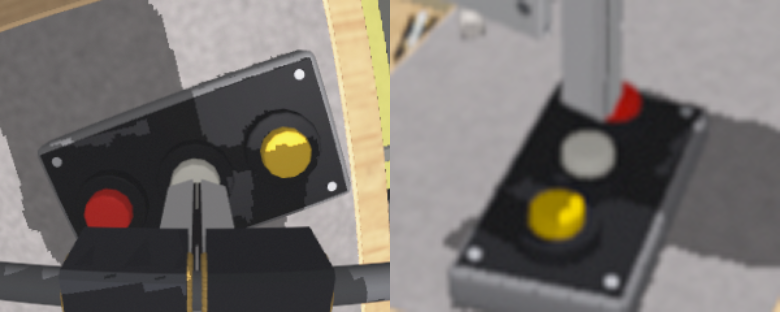

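In the side view the fingertip stands off from the white key, still above it and not touching. I'll check by projecting the tip into the pictures.

```bash
python3 - <<'E'
from h import *
s=monitor.read_state();p=s["eef_pos"]
def proj(c,X,f):
    K=np.array(c["mtx"]);V=np.array(c["view"]);q=V[:3,:3]@X+V[:3,3]
    if f:
        r=np.hypot(q[0],q[1]);th=np.arctan2(r,q[2]);x,y=q[0]/r*th,q[1]/r*th
    else:x,y=q[:2]/q[2]
    return np.array([x*K[0,0]+K[0,2],y*K[1,1]+K[1,2]])
for n in("wrist","side","scene"):
    c=imaging.camera(n)
    V=np.array(c["view"]);print(n,"cam",-V[:3,:3].T@V[:3,3],"ax",V[2,:3])
    print(" tip",proj(c,p-[0,0,19],n=="wrist"),"key",proj(c,np.array([516.5,29.5,92]),n=="wrist"))
    for t in("white_key_top","red_key_top","yellow_key_top","panel","tester"):
        for q in trace(c,t)[:1]:
            v,u=np.nonzero(q["region"]);print(t,round(q["p"],2),u.mean(),v.mean(),np.round(q["rect"]))
            for z in (92,): print(onz(c,u.mean(),v.mean(),z,n=="wrist"))
E
```

```text
wrist cam [448.66589055  44.93684884 294.13948532] ax [ 0.2336041  -0.05233817 -0.97092216]
 tip [280.92985418 235.98450668] key [280.78403899 241.02851875]
white_key_top 0.66 279.80408163265304 231.86938775510205 [282. 235.  39.  18.]
[510.20654203  30.26840168  92.        ]
red_key_top 0.92 213.7136797454931 260.5917285259809 [215. 260.  40.  35.]
[520.51240013 -18.18124064  92.        ]
yellow_key_top 0.86 349.13106382978725 216.80936170212766 [348. 219.  31.  38.]
[510.32608854  76.60074781  92.        ]
panel 0.64 289.32635228848824 208.33176144244106 [280. 209. 240. 146.]
[496.20025992  39.68074835  92.        ]
tester 0.59 83.36567164179104 342.86567164179104 [ 84. 343.  12.  27.]
[ 575.9461034  -164.71739852   92.        ]
side cam [256.49001973 615.1087995  584.66988152] ax [ 0.31923687 -0.79141426 -0.5212977 ]
 tip [266.75571085 256.86911825] key [266.72315028 252.34876235]
white_key_top 0.55 265.8362573099415 253.87719298245614 [266. 256.  13.  10.]
[516.1168242   34.16664611  92.        ]
red_key_top 0.52 276.375 238.703125 [278. 238.   7.  12.]
[517.16401186 -15.5626312 
[... 397 characters left out ...]
47   567.7837976 ] ax [ 0.63824831  0.65019758 -0.41216769]
 tip [223.77603505 199.82689842] key [223.73518118 196.17186338]
white_key_top 0.26 239.375 204.07142857142858 [240. 203.   6.   6.]
[512.84557207 -35.31466754  92.        ]
red_key_top 0.39 326.066819221968 238.4837528604119 [326. 237.  67.  51.]
[ 527.91303498 -297.33956782   92.        ]
yellow_key_top 0.17 304.5681818181818 213.27272727272728 [306. 214.  13.   3.]
[ 588.63824523 -180.09755534   92.        ]
panel 0.64 225.4402332361516 213.17784256559767 [226. 214.  68.  29.]
[454.84485832 -53.6242445   92.        ]
tester 0.74 326.3184057321988 238.52754142409316 [329. 236.  67.  59.]
[ 528.14537689 -297.83160258   92.        ]
```

```bash
python3 - <<'E'
from h import *
L=[]
for n,(x,y) in(("side",(267,245)),("scene",(224,195))):
    c=imaging.camera(n);i=c["img"][y-38:y+38,x-50:x+50];L.append(cv2.resize(i,(400,304),interpolation=0))
cv2.imwrite("pics/q.png",np.hstack(L)[:,:,::-1])
E
```

```text
(no output)
```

View pics/q.png

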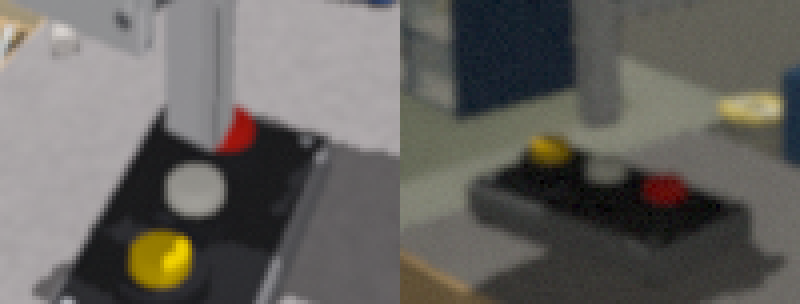

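```bash
python3 - <<'E'
from h import *
a=imaging.camera("side");b=imaging.camera("scene");w=imaging.camera("wrist")
def tri(rs):
    A=np.zeros((3,3));B=np.zeros(3)
    for o,d in rs:
        d=d/np.linalg.norm(d);P=np.eye(3)-np.outer(d,d);A+=P;B+=P@o
    X=np.linalg.solve(A,B);return X,[np.linalg.norm(np.cross(X-o,d/np.linalg.norm(d))) for o,d in rs]
for n,p,q in(("tip",(268,242.5),(224,187)),("white",(266,254),(225.5,199)),("yellow",(257,271.5),(211.5,194)),("red",(276,240),(240.5,204))):
    print(n,tri([ray(a,*p),ray(b,*q)]))
print("red w+side",tri([ray(a,274,238.5),ray(w,213.7,260.6,True)]))
print("yel w+side",tri([ray(a,257,271.5),ray(w,349.1,216.8,True)]))
E
```

```text
tip (array([515.89697246,  28.66723374, 115.46425516]), [np.float64(2.136246942016859), np.float64(2.1362469420166925)])
white (array([519.27645382,  26.03945371,  84.73508411]), [np.float64(0.2379740290080514), np.float64(0.23797402900794304)])
yellow (array([513.48586455,  76.23493567,  84.76784264]), [np.float64(0.057764951739265824), np.float64(0.05776495173923344)])
red (array([523.14506624, -24.62675623,  83.75848989]), [np.float64(2.4567395350249184), np.float64(2.456739535024889)])
red w+side (array([522.7808585 , -19.40251278,  87.91310501]), [np.float64(0.7722886649168315), np.float64(0.7722886649168569)])
yel w+side (array([512.51314865,  77.59377716,  86.01861048]), [np.float64(0.35659168562469273), np.float64(0.35659168562480487)])
```

Triangulation puts the fingertips at z≈115, about 25 mm above the key and on axis in xy. The closed fingers are shorter than stated, so I'll creep on down, checking force.

Call:
arm_command([
  [0,0,-1,8,0],
  [0,0,-1,14,0],
  [0,0,-1,17,0],
  [0,0,-1,19,0],
  [0,0,-1,20,0],
  [0,0,-1,20,0],
])

```text
clock: 7.3
eef_pos: [516.1, 28.7, 81.1]
eef_rot: [3.142, 0.0, 2.919]
wrist_force: [0.0, 0.1, -1.3]
finger_gap: 0.3
finger_force: 0.0
```

Call:
arm_command([
  [0,0,0,2,0],
  [0,0,0,4,0],
  [0,0,0,5,0],
  [0,0,0,5,0],
])

```text
clock: 7.8
eef_pos: [516.1, 28.7, 76.1]
eef_rot: [3.142, 0.0, 2.919]
wrist_force: [0.2, -0.2, 1.1]
finger_gap: 0.2
finger_force: 1.2
```

```bash
python3 - <<'E'
from h import *
s=monitor.read_state();print(s["eef_pos"],s["wrist_force"],s["effort"])
L=[]
for n,(x,y) in(("side",(267,245)),("scene",(224,195))):
    c=imaging.camera(n);i=c["img"][y-38:y+38,x-50:x+50];L.append(cv2.resize(i,(400,304),interpolation=0))
cv2.imwrite("pics/r.png",np.hstack(L)[:,:,::-1])
E
```

```text
[516.14653015  28.67360525  76.13470277] [ 0.16097591 -0.19958248  1.09463015] [-3.24991602e-02 -5.03482997e+01 -2.98623258e+01 -7.64791737e-03
 -5.97888138e-02  4.24124573e-05]
```

View pics/r.png

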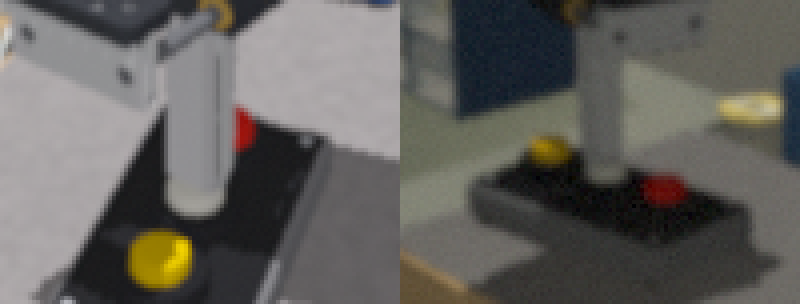

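The tip now rests on the white key, with contact beginning. I'll press on.

Call:
arm_command([
  [0,0,0,2,0],
  [0,0,0,4,0],
  [0,0,0,4,0],
])

```text
clock: 8.28
eef_pos: [516.2, 28.7, 72.0]
eef_rot: [3.142, 0.0, 2.919]
wrist_force: [-0.5, 0.5, 4.6]
finger_gap: 0.8
finger_force: 2.3
```

Call:
arm_command([
  [0,0,0,1.5,0],
  [0,0,0,3,0],
  [0,0,0,3,0],
  [0,0,0,3,0],
])

```text
clock: 8.78
eef_pos: [516.5, 28.6, 71.3]
eef_rot: [3.141, 0.002, 2.919]
wrist_force: [-12.7, 0.2, 31.9]
finger_gap: 0.6
finger_force: 15.9
```

White has bottomed (firm stop, 32 N). I'll release it, move to yellow and press.

Call:
arm_command([
  [0,0,0,-10,0],
  [0,0,0,-28,0],
  [0,0,0,-28,0],
  [0,16.4,47.3,-28,0],
  [0,16.4,47.3,-28,0],
  [0,16.4,47.3,-28,0],
  [0,16.4,47.3,-12,0],
  [0,16.4,47.3,-8,0],
  [0,16.4,47.3,-5,0],
  [0,16.4,47.3,-3,0],
  [0,16.4,47.3,-1.5,0],
  [0,16.4,47.3,-1,0],
  [0,16.4,47.3,-1,0],
  [0,16.4,47.3,-1,0],
])

```text
clock: 10.52
eef_pos: [510.7, 78.1, 71.5]
eef_rot: [-3.141, 0.001, 2.919]
wrist_force: [-10.9, -4.5, 20.1]
finger_gap: 0.4
finger_force: 10.2
```

Yellow has bottomed (20 N). Red is next, followed by a lift clear.

Call:
arm_command([
  [0,0,0,-10,0],
  [0,0,0,-28,0],
  [0,0,0,-28,0],
  [0,-32.8,-94.6,-28,0],
  [0,-32.8,-94.6,-28,0],
  [0,-32.8,-94.6,-28,0],
  [0,-32.8,-94.6,-28,0],
  [0,-32.8,-94.6,-12,0],
  [0,-32.8,-94.6,-8,0],
  [0,-32.8,-94.6,-5,0],
  [0,-32.8,-94.6,-3,0],
  [0,-32.8,-94.6,-1.5,0],
  [0,-32.8,-94.6,0,0],
  [0,-32.8,-94.6,0,0],
  [0,-32.8,-94.6,0,0],
])

```text
clock: 12.4
eef_pos: [521.8, -20.9, 71.5]
eef_rot: [3.141, 0.001, 2.919]
wrist_force: [-10.0, 4.4, 19.8]
finger_gap: 0.5
finger_force: 10.0
```

Call:
arm_command([
  [0,0,0,-20,0],
  [0,0,0,-60,0],
  [0.9,0,0,-110,0],
  [0.9,-96,-231,-150,0],
  [0.9,-96,-231,-150,0],
  [0.9,-96,-231,-150,0],
  [0.9,-96,-231,-150,0],
  [0.9,-96,-231,-150,0],
  [0.9,-96,-231,-150,0],
  [0.9,-96,-231,-150,0],
])

```text
clock: 13.65
eef_pos: [564.3, -266.3, 220.0]
eef_rot: [3.142, -0.0, 2.92]
wrist_force: [-1.0, 0.7, -0.7]
finger_gap: 76.9
finger_force: 0.0
```

```bash
python3 - <<'E'
from h import *
s=monitor.read_state();print(s["clock"],s["eef_pos"],s["joints"],s["finger_gap"])
C={n:imaging.camera(n) for n in("wrist","scene","side")}
for n in C:
    c=C[n]
    for t,z in(("tester",80),("cap_grip",130),("red_mark",80),("green_mark",80)):
        for q in trace(c,t)[:1]:
            if q["p"]<.3: continue
            v,u=np.nonzero(q["region"]);u=u.mean();v=v.mean();print(n,t,round(q["p"],2),np.round(q["rect"]),round(u),round(v),np.round(onz(c,u,v,z,n=="wrist")))
w=cv2.resize(C["wrist"]["img"],(533,400))
b=[cv2.resize(C[n]["img"][y:y+105,x:x+140],(267,200),interpolation=2) for n,x,y in(("side",230,90),("scene",275,150))]
cv2.imwrite("pics/t.png",np.hstack([w,np.vstack(b)])[:,:,::-1])
E
```

```text
13.65 [ 564.29098465 -266.34494542  220.01748041] [-4.99681073e-01  4.49822158e-01  1.25002503e+00 -1.00225899e-05
  1.44189813e+00 -1.84904272e+00] 76.89783831891667
wrist tester 0.83 [282. 199. 120. 128.] 282 199 [ 563. -265.   80.]
wrist cap_grip 0.81 [281. 208.  47.  48.] 282 210 [ 564. -265.  130.]
wrist red_mark 0.94 [281. 200. 126. 118.] 282 198 [ 563. -265.   80.]
wrist green_mark 0.58 [282. 198. 123. 124.] 282 198 [ 563. -265.   80.]
scene cap_grip 0.93 [327. 220.  20.  22.] 327 219 [ 539. -289.  130.]
scene red_mark 0.85 [327. 236.  69.  53.] 326 238 [ 546. -283.   80.]
scene green_mark 0.91 [326. 235.  66.  52.] 326 239 [ 546. -283.   80.]
side tester 0.66 [296. 180.  59.  48.] 298 184 [ 563. -248.   80.]
side cap_grip 0.53 [302. 168.  17.  22.] 299 167 [ 559. -239.  130.]
side red_mark 0.64 [300. 181.  53.  52.] 298 184 [ 563. -248.   80.]
side green_mark 0.63 [298. 183.  56.  51.] 298 185 [ 562. -247.   80.]
```

View pics/t.png

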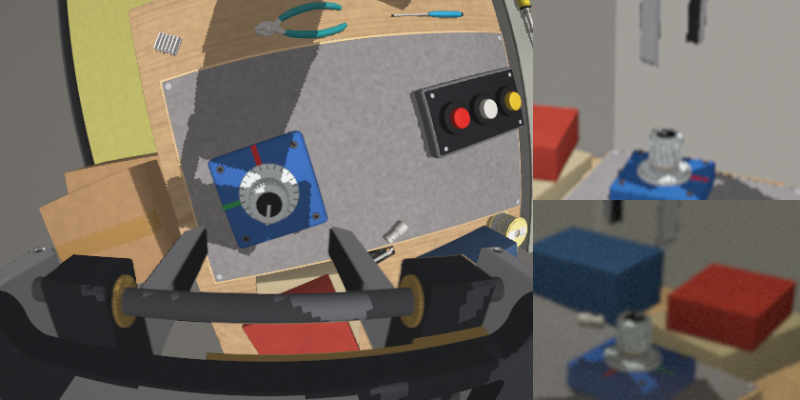

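The wrist view shows the tester centred under the gripper: cap at (268,205), red mark at (256,155), green mark at (232,205), index line pointing down the image. The fingers are open. I'll check the true tip height and the red box clearance.

```bash
python3 - <<'E'
from h import *
a=imaging.camera("side");b=imaging.camera("scene");w=imaging.camera("wrist")
def tri(rs):
    A=np.zeros((3,3));B=np.zeros(3)
    for o,d in rs:
        d=d/np.linalg.norm(d);P=np.eye(3)-np.outer(d,d);A+=P;B+=P@o
    X=np.linalg.solve(A,B);return np.round(X,1),[np.round(np.linalg.norm(np.cross(X-o,d/np.linalg.norm(d))),1) for o,d in rs]
print("tip",tri([ray(a,302.6,118),ray(b,332,167)]))
print("box",tri([ray(b,345.8,199.9),ray(w,347,292,True)]))
print("captop",tri([ray(a,301,158),ray(b,327,211)]))
# index/marks in world
I=w["img"].astype(int);hsv=cv2.cvtColor(w["img"],cv2.COLOR_RGB2HSV)
sub=np.zeros(I.shape[:2],bool);sub[140:265,215:350]=1
red=sub&((hsv[...,0]<6)|(hsv[...,0]>174))&(hsv[...,1]>150)
gr=sub&(hsv[...,0]>50)&(hsv[...,0]<80)&(hsv[...,1]>120)
for n,m in(("red",red),("green",gr)):
    v,u=np.nonzero(m);print(n,len(u),u.mean(),v.mean(),onz(w,u.mean(),v.mean(),80,True))
cv2.imwrite("pics/cap.png",cv2.resize(w["img"][150:270,215:350],None,fx=5,fy=5,interpolation=2)[:,:,::-1])
E
```

```text
tip (array([ 567.3, -270.1,  233.1]), [np.float64(0.7), np.float64(0.7)])
box (array([ 674.2, -224.2,  112.7]), [np.float64(6.5), np.float64(6.5)])
captop (array([ 564.1, -267.8,  136.2]), [np.float64(2.0), np.float64(2.0)])
red 105 269.76190476190476 162.32380952380953 [ 523.16256471 -270.08741556   80.        ]
green 89 243.98876404494382 214.97752808988764 [ 571.37473053 -309.47103237   80.        ]
```

View pics/cap.png

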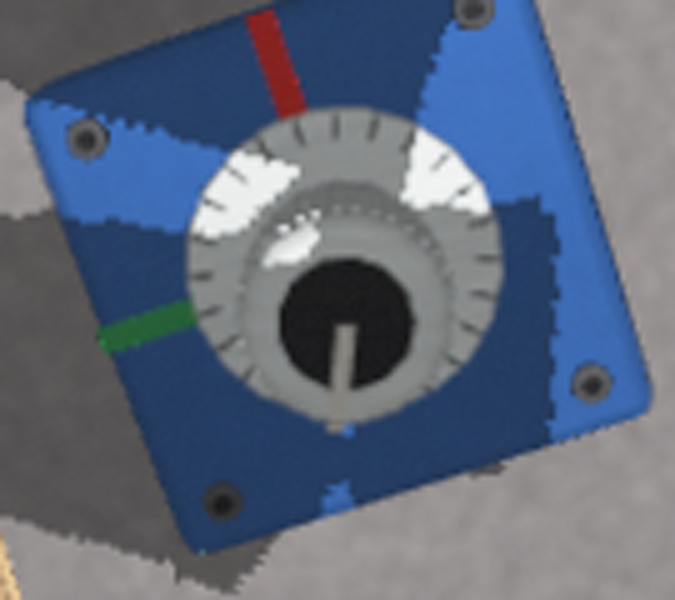

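The index line is about 156° from the red mark, so the cap is at about 2.7 rad. The true tips stand about 15 mm above the TCP reading, matching the key contacts. I'll descend to a reading of about 90 (tips at 105) and grip.

Call:
arm_command([
  [0.85,-1,0,50,0],
  [0.85,-1,0,90,0],
  [0.85,-1,0,110,0],
  [0.85,-1,0,120,0],
  [0.85,-1,0,126,0],
  [0.85,-1,0,130,0],
  [0.85,-1,0,130,0],
], force=20)

```text
clock: 15.42
eef_pos: [565.3, -267.9, 90.4]
eef_rot: [-3.141, 0.001, 2.919]
wrist_force: [-0.0, -0.4, 0.7]
finger_gap: 80.3
finger_force: 0.0
```

Call:
arm_command([
  [0,0,0,0,0],
  [0,0,0,0,0],
  [0,0,0,0,0],
  [0,0,0,0,0],
  [0,0,0,0,0],
  [0,0,0,0,0],
  [0,0,0,0,0],
  [0,0,0,0,0],
], force=25)

```text
clock: 16.42
eef_pos: [565.7, -265.8, 90.2]
eef_rot: [3.139, -0.0, 2.92]
wrist_force: [1.2, 12.3, 2.7]
finger_gap: 39.7
finger_force: 25.0
```

```bash
python3 - <<'E'
from h import *
s=monitor.read_state();print(s["eef_pos"],s["wrist_force"],s["moment"],s["joints"])
C={n:imaging.camera(n) for n in("wrist","scene","side")}
w=cv2.resize(C["wrist"]["img"][130:340,140:420],(533,400))
b=[cv2.resize(C[n]["img"][y:y+105,x:x+140],(267,200),interpolation=2) for n,x,y in(("side",230,110),("scene",255,150))]
cv2.imwrite("pics/g.png",np.hstack([w,np.vstack(b)])[:,:,::-1])
E
```

```text
[ 565.71116196 -265.84423903   90.19960268] [ 1.16922578 12.28345242  2.67679799] [ 2.28791524 -0.28785358 -0.00942107] [-0.49910794  0.55836734  1.39685524  0.00287327  1.18741627 -1.84907594]
```

View pics/g.png

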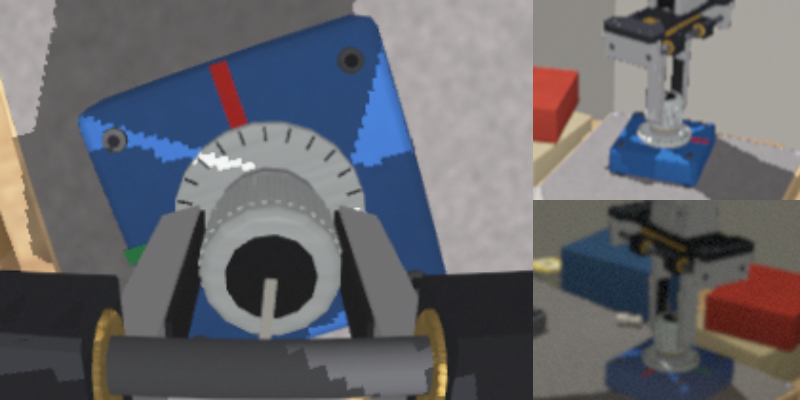

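The cap is gripped: the gap is 39.7 mm and the fingers are well over it. I'll centre by 2 mm to relieve the side force and screw in 90°.

Call:
arm_command([
  [0,-0.5,2.2,0,0],
  [0,-0.5,2.2,0.3,10],
  [0,-0.5,2.2,0.5,20],
  [0,-0.5,2.2,0.8,30],
  [0,-0.5,2.2,1.1,40],
  [0,-0.5,2.2,1.3,50],
  [0,-0.5,2.2,1.6,60],
  [0,-0.5,2.2,1.8,70],
  [0,-0.5,2.2,2.1,80],
  [0,-0.5,2.2,2.4,90],
  [0,-0.5,2.2,2.4,90],
])

```text
clock: 17.95
eef_pos: [567.1, -264.7, 87.9]
eef_rot: [3.14, -0.002, 1.346]
wrist_force: [5.5, 7.0, 1.6]
finger_gap: 39.6
finger_force: 25.0
```

```bash
python3 - <<'E'
from h import *
s=monitor.read_state();print(s["eef_pos"],s["eef_rot"],s["wrist_force"],s["moment"],s["joints"])
E
```

```text
[ 567.10374292 -264.73617418   87.89410554] [ 3.14010808e+00 -1.62391292e-03  1.34566429e+00] [5.49762761 6.99275735 1.55298605] [ 1.36653578 -0.82966996 -0.07487196] [-0.49616296  0.56134177  1.39797763  0.00212097  1.18127843 -0.27183416]
```

Call:
arm_command([
  [0,1.4,0.7,0.3,10],
  [0,1.4,0.7,0.5,20],
  [0,1.4,0.7,0.8,30],
  [0,1.4,0.7,1.1,40],
  [0,1.4,0.7,1.3,50],
  [0,1.4,0.7,1.3,50],
])

```text
clock: 18.7
eef_pos: [568.0, -265.1, 86.7]
eef_rot: [3.139, -0.002, 0.472]
wrist_force: [5.4, -1.8, -1.2]
finger_gap: 39.7
finger_force: 25.0
```

```bash
python3 - <<'E'
from h import *
s=monitor.read_state();print(s["eef_pos"],s["eef_rot"],s["wrist_force"],s["moment"],s["joints"])
w=imaging.camera("wrist");cv2.imwrite("pics/b.png",cv2.resize(w["img"][130:340,140:420],(533,400))[:,:,::-1])
E
```

```text
[ 568.03719364 -265.11155914   86.65839157] [ 3.13938030e+00 -1.60493578e-03  4.72393711e-01] [ 5.4371983  -1.77554144 -1.17622321] [-0.375668   -0.92400362 -0.09606486] [-4.95116922e-01  5.63832596e-01  1.39717452e+00  7.19210656e-05
  1.17785316e+00  6.03260021e-01]
```

View pics/b.png

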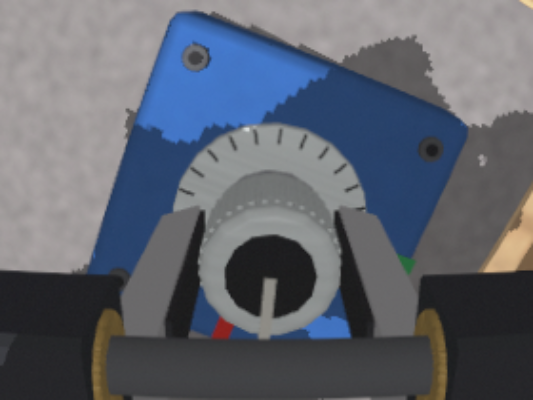

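The index line has stayed fixed relative to the gripper at (267,330), so there is no slip. The red mark at (222,330) is about 16–20° further on. From here I'll take small steps and watch the moment.

Call:
arm_command([
  [0,0.5,0,0.1,5],
  [0,0.5,0,0.3,10],
  [0,0.5,0,0.3,10],
])

```text
clock: 19.12
eef_pos: [568.2, -265.3, 86.4]
eef_rot: [3.139, -0.001, 0.299]
wrist_force: [3.8, -4.5, -0.6]
finger_gap: 39.5
finger_force: 25.0
```

```bash
cat > r.py <<'E'
from h import *
s=monitor.read_state();print(s["clock"],s["eef_pos"].round(2),s["eef_rot"].round(4),s["wrist_force"].round(2),s["moment"].round(3),s["joints"][5],s["finger_gap"],s["effort"][5])
E
python3 r.py
```

```text
19.125 [ 568.2  -265.27   86.39] [ 3.1394e+00 -1.4000e-03  2.9910e-01] [ 3.78 -4.51 -0.6 ] [-0.785 -0.543 -0.103] 0.7770420374034567 39.51888059740773 0.6745715439319611
```

Call:
arm_command([
  [0,0,0,0.1,4],
  [0,0,0,0.1,4],
  [0,0,0,0.1,4],
])

```text
clock: 19.5
eef_pos: [568.2, -265.3, 86.3]
eef_rot: [3.139, -0.002, 0.23]
wrist_force: [3.4, -5.9, -0.9]
finger_gap: 39.7
finger_force: 25.0
```

```bash
python3 r.py
```

```text
19.5 [ 568.22 -265.35   86.3 ] [ 3.1393e+00 -1.6000e-03  2.3040e-01] [ 3.37 -5.85 -0.91] [-0.927 -0.569 -0.077] 0.8456511998745363 39.66454084018323 -0.052001659059897065
```

Call:
arm_command([
  [0,0,0,0.1,4],
  [0,0,0,0.1,4],
  [0,0,0,0.1,4],
])

```text
clock: 19.88
eef_pos: [568.3, -265.4, 86.2]
eef_rot: [3.139, -0.002, 0.161]
wrist_force: [3.5, -6.5, -0.8]
finger_gap: 39.7
finger_force: 25.0
```

```bash
python3 r.py
```

```text
19.875 [ 568.25 -265.41   86.25] [ 3.1391e+00 -1.7000e-03  1.6140e-01] [ 3.49 -6.49 -0.79] [-0.947 -0.652  0.474] 0.9148590889242095 39.6824769617606 0.5008240789175034
```

Call:
arm_command([
  [0,0,0,0,2],
  [0,0,0,0,2],
  [0,0,0,0,2],
])

```text
clock: 20.25
eef_pos: [568.2, -265.5, 86.3]
eef_rot: [3.139, -0.002, 0.127]
wrist_force: [3.2, -6.1, 0.6]
finger_gap: 39.4
finger_force: 25.0
```

```bash
python3 r.py
```

```text
20.25 [ 568.17 -265.53   86.27] [ 3.1389e+00 -1.6000e-03  1.2680e-01] [ 3.23 -6.1   0.6 ] [-1.199 -0.432  0.652] 0.9495778875248152 39.414324475663115 0.662300381809473
```

The moment has jumped to 0.65 N m, so the cap is on its stop. I'll back off in small steps to see where it starts to unscrew.

Call:
arm_command([
  [0,0,0,0,-2],
  [0,0,0,0,-2],
])

```text
clock: 20.5
eef_pos: [568.1, -265.5, 86.3]
eef_rot: [3.139, -0.002, 0.161]
wrist_force: [3.3, -6.2, -0.5]
finger_gap: 39.2
finger_force: 25.0
```

```bash
python3 r.py
```

```text
20.5 [ 568.15 -265.5    86.28] [ 3.1391e+00 -1.5000e-03  1.6140e-01] [ 3.31 -6.15 -0.49] [-1.093 -0.421  0.102] 0.9147476652269382 39.23258023295633 -0.20486889872699976
```

Call:
arm_command([
  [0,0,0,0,-1.5],
  [0,0,0,0,-1.5],
])

```text
clock: 20.75
eef_pos: [568.1, -265.5, 86.3]
eef_rot: [3.139, -0.002, 0.187]
wrist_force: [4.1, -4.5, -0.6]
finger_gap: 39.6
finger_force: 25.0
```

```bash
python3 r.py
```

```text
20.75 [ 568.14 -265.47   86.29] [ 3.1392e+00 -1.5000e-03  1.8720e-01] [ 4.07 -4.52 -0.6 ] [-1.028 -0.422  0.003] 0.8888752272715595 39.59562037308388 -0.2226691273972392
```

Call:
arm_command([
  [0,0,0,0,-1.5],
  [0,0,0,0,-1.5],
])

```text
clock: 21.0
eef_pos: [568.1, -265.4, 86.3]
eef_rot: [3.139, -0.001, 0.213]
wrist_force: [2.5, -4.7, 1.3]
finger_gap: 39.7
finger_force: 25.0
```

```bash
python3 r.py
```

```text
21.0 [ 568.15 -265.44   86.32] [ 3.1392e+00 -1.5000e-03  2.1340e-01] [ 2.45 -4.66  1.35] [-1.001 -0.333 -0.006] 0.8626229445747136 39.706307289413544 -0.2234589122235775
```

The cap starts to move at yaw ≈0.167, so the target is yaw 1.738, another −87.4°.

Call:
arm_command([
  [0,0,0,-0.3,-10],
  [0,0,0,-0.5,-20],
  [0,0,0,-0.8,-30],
  [0,0,0,-1.0,-40],
  [0,0,0,-1.3,-50],
  [0,0,0,-1.6,-60],
  [0,0,0,-1.8,-70],
  [0,0,0,-2.1,-80],
  [0,0,0,-2.3,-87.4],
  [0,0,0,-2.3,-87.4],
  [0,0,0,-2.3,-87.4],
])

```text
clock: 22.38
eef_pos: [566.9, -264.7, 88.4]
eef_rot: [-3.14, 0.0, 1.739]
wrist_force: [-7.1, -0.4, 4.7]
finger_gap: 39.4
finger_force: 25.0
```

```bash
python3 r.py; python3 - <<'E'
from h import *
w=imaging.camera("wrist");s=monitor.read_state();K=w["mtx"]
I=w["img"];hsv=cv2.cvtColor(I,cv2.COLOR_RGB2HSV)
m=np.zeros(I.shape[:2],bool);m[120:330,180:380]=1
red=m&((hsv[...,0]<6)|(hsv[...,0]>174))&(hsv[...,1]>150)
gr=m&(hsv[...,0]>50)&(hsv[...,0]<80)&(hsv[...,1]>120)
for n,k in(("red",red),("green",gr)):
    v,u=np.nonzero(k)
    if len(u):
        P=np.array([onz(w,a,b,80,True) for a,b in zip(u,v)])[:,:2];c=P.mean(0);e=np.linalg.eigh(np.cov(P.T))[1][:,1]
        print(n,len(u),u.mean(),v.mean(),c,"axis deg",np.degrees(np.arctan2(e[1],e[0])))
# index: bright pixels within the dark disc rows
ys,xs=np.mgrid[255:305,262:302];g=I[255:305,262:302].mean(2)
pts=[]
for r in range(268,306):
    row=I[r,250:312].mean(1);d=np.nonzero(row<60)[0]
    if len(d)<6: continue
    seg=np.arange(d[0],d[-1]+1);b=seg[row[seg]>90]
    if len(b) and len(b)<12: pts.append((250+b.mean(),r))
pts=np.array(pts);print(len(pts))
T=s["eef_pos"][2]+0
P=np.array([onz(w,a,b,131.4,True) for a,b in pts])[:,:2]
p=np.linalg.svd(P-P.mean(0))[2][0];print("index deg",np.degrees(np.arctan2(p[1],p[0])),P[0],P[-1])
E
```

```text
22.375 [ 566.89 -264.67   88.4 ] [-3.14    0.      1.7389] [-7.09 -0.42  4.75] [-0.125  1.521  0.087] -0.6625451201609424 39.42496069597779 0.022024002391844988
red 247 214.67611336032388 237.6437246963563 [ 523.08779518 -270.10363704] axis deg -173.2190634098995
green 4 273.5 306.5 [ 569.81738221 -314.42755374] axis deg 96.71255233491898
19
index deg -83.3929398514424 [ 566.80890554 -265.8777928 ] [ 568.29734281 -276.19736785]
```

The index line is at −83.4° against the green mark's −83.2°: a quarter turn off, still gripped. I'll hand it in.

```bash
python3 -c "
from cell import job;print(job.sign_off())"
```

```text
the job is handed in; nothing more can be done
None
```

I pressed the white, yellow and red keys in that order, each fully down and let up before the next, then screwed the cap to its stop and backed it off a quarter turn (index line within about 0.2° of the green mark); the job is handed in with the gripper still closed on the cap, and the hand-in gave no verdict.

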